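# Load the tin rail on the garage bench and close it with its divider

### The arm

A 7-joint arm with a two-finger parallel gripper is mounted at the origin on the work surface. World frame = base frame: x ahead of the robot, y to its left, z up, the work surface at z = 0. Lengths are in m, angles in rad, forces in N, time in s.
With the tool pointing down it reaches from about 0.375 to 0.925 m from the base axis. Payload 3.1 kg.
Tool frame: the origin (TCP) lies between the finger pads; the fingertips stand 19 mm ahead of it and the grasp point (between the pads) is the TCP; z points along the fingers, y is the direction in which the jaws open and shut (so a half turn about z gives the same grasp; the last joint's range is limited). The gripper opens to 85 mm and grips with 20 to 120 N. Pads are 22 mm wide; open, the fingers measure 114 mm over their backs; the gripper's body (76 mm by 85 mm) begins 54 mm behind the grasp point. The pads swing forward as they close: fully open they stand 13 mm farther back than shut.
Start: joints at [-1.323, 0.383, 0.044, 1.598, -0.018, 1.161, -0.05], TCP at [0.22, 0.612, 0.25] pointing down, gripper open.
Joint ranges: [-2.61, 2.61], [-0.41, 2.15], [-1.48, 1.57], [0, 2.5], [-1.57, 4.71], [0.05, 1.97], [-2.85, 2.85]. Speed limits (rad/s): [2.79, 2.79, 3.14, 3.14, 3.14, 3.14, 3.14].

### API

Orientations are given as a unit quaternion [x, y, z, w].
In Python, from bench import move_ptp, movel, move_j, move_gripper, pause, inverse_kinematics, read_camera, camera_params, MotionError, sign_off, look_for, tip_of, read_time_s, read_qpos, read_joint_vel, read_effort, read_eef_pos, read_tcp_rot, read_ft_force, read_ft_torque, read_finger_gap gives the robot as it stands. Calls block until the motion is done:
- move_ptp(position, orientation): joint-space move of the TCP to a pose.
- movel(position, orientation=None, speed=0.15): straight line of the TCP; orientation=None keeps the orientation; speed is the mean speed in m/s.
- move_j(angles): joint-space move.
- move_gripper(opening, effort=None): finger opening in m; effort is the grip in N (None keeps the last); returns when the fingers have stopped.
- pause(seconds).
- inverse_kinematics(position, orientation): joint angles nearest the present ones, or None.
- read_camera(name): name is "side" or "top"; returns the picture (384x512x3 uint8, red, green, blue); there is no depth.
- camera_params(name): a dict with "K" (3x3 intrinsics, pixels), "camera_from_world" (4x4, takes a point from world to camera coordinates). Camera axes: x right, y down, z forward; pixel columns grow to the right and rows downward; lengths in m; the calibration is good to about 2 mm. A picture is of the moment at which its call begins. camera_params takes no time and is no camera call.
A pose or a line that the arm cannot do raises MotionError and nothing moves.
- sign_off(): hands the job in, once; it reports no verdict.
Trained networks look in the newest picture that a camera, given by its name, has taken for a name from the list of things; names that differ only in an ending like _2 or _b are one class to them, and where a whole thing is asked for, a point or a joint stands for the part that bears it (a point fixed in the world has none). Each returns a list of dicts, best first, with "confidence" (0 to 1); they miss things now and then, are a little off and sometimes report something else, mostly with a low value. They report only what shows in the picture. A call takes as long as a camera call.
- look_for(camera, name): "at" ([column, row] in pixels, amid what is visible of it).
- tip_of(camera, name): "at" ([column, row] in pixels: a listed point, or the origin of a listed thing).
Readings, each from a call of its own:
- read_time_s(): time.
- read_qpos(): joint angles.
- read_joint_vel(): joint speeds.
- read_effort(): joint torques, N m.
- read_eef_pos(): TCP position.
- read_tcp_rot(): TCP orientation.
- read_ft_force(): force on the tool from outside, world axes, zero at the start.
- read_ft_torque(): the same for the moment, N m.
- read_finger_gap(): finger opening in m.
Only numpy, scipy, OpenCV 4.12 (cv2) and the standard library are available. Lean on these libraries where they do the work, as an engineer would, in place of code of your own. Each camera call takes 0.05 s, during which the arm holds its last target. There are 200 camera calls.

### The job

Take the divider plate out of the tin rail and stand it in the slot of the dark parking block; then slide every loose tin along the rail's wall up to the end stop, so that they stand in one tight row, each touching its neighbour and the wall (slide the tins, never lift or tip them). Then close the row: stand the divider upright in the wall groove right behind the last tin, its edge in the groove and its foot down on the bench. Leave the mallet, the bottle and the spanner alone.

Things in the scene. Friction and masses are not known exactly. Their poses are not given: they have to be found in the camera images.
- rail: Fixed pale wooden tin rail. Origin: on the bench in the inner corner of wall face and end-stop face. Its y axis runs along the wall; the lane for tins is at x < 0, open to the robot, from the stop (y = 0) towards -y. Wall: x 0 to 50 mm, 60 mm high, y 0 to -700 mm. Stop: y 0 to 20 mm, 60 mm high, reaching out to x = -70 mm.
- groove1 (a point): Groove 1 from the stop, behind a tight row of 1 tin (centre 13 mm past the row's end, at rail y = -99 mm). Point: on the wall face (rail x = 0) at the groove's centre, at bench height; axes as the rail's. Upright saw-cut in the wall, open at the top, down to the bench, 12 mm wide (y), 34 mm deep (x 0 to 34).
- groove2 (a point): Groove 2 from the stop, behind a tight row of 2 tins (centre 13 mm past the row's end, at rail y = -185 mm). Point: on the wall face (rail x = 0) at the groove's centre, at bench height; axes as the rail's. Upright saw-cut in the wall, open at the top, down to the bench, 12 mm wide (y), 34 mm deep (x 0 to 34).
- groove3 (a point): Groove 3 from the stop, behind a tight row of 3 tins (centre 13 mm past the row's end, at rail y = -271 mm). Point: on the wall face (rail x = 0) at the groove's centre, at bench height; axes as the rail's. Upright saw-cut in the wall, open at the top, down to the bench, 12 mm wide (y), 34 mm deep (x 0 to 34).
- groove4 (a point): Groove 4 from the stop, behind a tight row of 4 tins (centre 13 mm past the row's end, at rail y = -357 mm). Point: on the wall face (rail x = 0) at the groove's centre, at bench height; axes as the rail's. Upright saw-cut in the wall, open at the top, down to the bench, 12 mm wide (y), 34 mm deep (x 0 to 34).
- block: Fixed dark wooden parking block, 116 x 60 x 45 mm, to the left of the end stop. Origin: centre of its underside. A slot in its top runs along its x axis, centred on the origin: 98 mm long, 12 mm wide, its floor 12 mm above the bench (33 mm deep).
- plate: Loose divider, 0.14 kg: upright aluminium blade 90 (x) x 6 (y) x 75 mm high, with a wooden grip on top, 50 (x) x 16 mm (y), 73 to 105 mm above the foot; same either way round. Origin: centre of the blade's foot. Starts upright on the bench in groove 1, 30 mm of its length in the groove. Fully home in a groove: origin at rail x = -15 to -11 mm, z = 0.
- tin1: Closed steel tin standing on the bench, 86 mm in diameter, 50 mm high, about 0.35 kg, too wide to grasp. Origin: centre of its underside. Starts off the wall, in front of it; 2 to 4 tins are present (None if absent), all alike, any order. In a tight row the origins are at rail x = -43 mm, y = -43, -129, -215, -301 mm.
- tin2: Closed steel tin standing on the bench, 86 mm in diameter, 50 mm high, about 0.35 kg, too wide to grasp. Origin: centre of its underside. Starts off the wall, in front of it; 2 to 4 tins are present (None if absent), all alike, any order. In a tight row the origins are at rail x = -43 mm, y = -43, -129, -215, -301 mm.
- tin3: Closed steel tin standing on the bench, 86 mm in diameter, 50 mm high, about 0.35 kg, too wide to grasp. Origin: centre of its underside. Starts off the wall, in front of it; 2 to 4 tins are present (None if absent), all alike, any order. In a tight row the origins are at rail x = -43 mm, y = -43, -129, -215, -301 mm.
- tin4: Closed steel tin standing on the bench, 86 mm in diameter, 50 mm high, about 0.35 kg, too wide to grasp. Origin: centre of its underside. Starts off the wall, in front of it; 2 to 4 tins are present (None if absent), all alike, any order. In a tight row the origins are at rail x = -43 mm, y = -43, -129, -215, -301 mm.
- mallet: Rubber mallet lying behind the rail. Not to be touched.
- oiler: Bottle standing behind the rail, 60 mm in diameter, 150 mm high. Not to be touched.
- spanner: Spanner lying behind the rail. Not to be touched.

How it is judged:
By the outcome, as a careful person would: the job done as asked, in the order asked, and still so for the second after the job is handed in, with the robot touching nothing.
Of tin1, tin2, tin3, tin4 only 2 to 4 are there at a start; the rules pass over those that are not, and their reading is None.
At some moment in a run one of tin1, tin2, tin3, tin4 may be knocked a few centimetres aside while the robot is not near it.
It also fails if it takes over 210 s, if anything falls off the work surface, if the arm or the gripper's body presses on something with over 40 N, if the wrist force passes 120 N, or if a joint passes its speed limit or range.

## Working session

There is one attempt and no reset: what is moved stays moved. The work goes in short steps, each a Python script; the robot and the scene stay as the last script left them, time stands still between calls to the robot, and variables do not carry over. Pictures are saved under pics/ and viewed, about 12 in all and at most 16, crops included, and the job is handed in when it is done.

```bash
mkdir -p pics; ls; cat > h.py <<'E'
from bench import *
import numpy as np, cv2
def cam(c):
    p=camera_params(c); return np.array(p["K"]),np.array(p["camera_from_world"])
def proj(c,P):
    K,T=cam(c); q=T[:3,:3]@np.asarray(P,float)+T[:3,3]; q=K@q; return q[:2]/q[2]
def ray(c,uv,z):
    K,T=cam(c); d=T[:3,:3].T@np.linalg.solve(K,[uv[0],uv[1],1]); o=-T[:3,:3].T@T[:3,3]
    return o+d*(z-o[2])/d[2]
def save(c,n,crop=None,s=1.5):
    im=read_camera(c)[:,:,::-1]
    if crop: im=im[crop[1]:crop[3],crop[0]:crop[2]]
    cv2.imwrite(f"pics/{n}.png",cv2.resize(im,None,fx=s,fy=s,interpolation=cv2.INTER_CUBIC))
E
python3 - <<'E'
from h import *
for c in ("top","side"):
    save(c,c+"0"); K,T=cam(c); print(c,K.tolist(),(-T[:3,:3].T@T[:3,3]).round(3))
    for n,z in (("rail",0),("groove1",0),("groove2",0),("groove3",0),("groove4",0),("block",0),("plate",0),("tin1",0)):
        for r in tip_of(c,n)[:4]: print(n,np.round(r["at"],1),round(r["confidence"],2),ray(c,r["at"],z).round(4)[:2])
    for n in ("tin1","plate","block"):
        print("look",n,[(np.round(r["at"],1).tolist(),round(r["confidence"],2)) for r in look_for(c,n)])
print(read_tcp_rot(),read_eef_pos(),read_time_s())
E
```

```text
pics
top [[427.44819121544674, 0.0, 246.6818658770514], [0.0, 427.44819121544674, 191.80862001599095], [0.0, 0.0, 1.0]] [0.474 0.042 1.305]
rail [154.3 197.4] 0.58 [0.5977 0.316 ]
groove1 [193.8 200.9] 0.8 [0.5849 0.1952]
groove1 [275.8 203.3] 0.75 [ 0.5732 -0.0556]
groove1 [223.2 199.1] 0.74 [0.5889 0.1052]
groove1 [250.7 199.4] 0.57 [0.5865 0.021 ]
groove2 [193.8 200.9] 0.8 [0.5849 0.1952]
groove2 [275.8 203.3] 0.75 [ 0.5732 -0.0556]
groove2 [223.2 199.1] 0.74 [0.5889 0.1052]
groove2 [250.7 199.4] 0.57 [0.5865 0.021 ]
groove3 [193.8 200.9] 0.8 [0.5849 0.1952]
groove3 [275.8 203.3] 0.75 [ 0.5732 -0.0556]
groove3 [223.2 199.1] 0.74 [0.5889 0.1052]
groove3 [250.7 199.4] 0.57 [0.5865 0.021 ]
groove4 [193.8 200.9] 0.8 [0.5849 0.1952]
groove4 [275.8 203.3] 0.75 [ 0.5732 -0.0556]
groove4 [223.2 199.1] 0.74 [0.5889 0.1052]
groove4 [250.7 199.4] 0.57 [0.5865 0.021 ]
block [126.4 239.7] 0.78 [0.4705 0.3998]
plate [191.5 206.1] 0.73 [0.5691 0.2023]
plate [279.9 144.5] 0.42 [ 0.7561 -0.0729]
tin1 [236.3 249.2] 0.96 [0.436  0.0674]
tin1 [324.6 252.5] 0.9 [ 0.4214 -0.1997]
tin1 [285.6 249.9] 0.6
[... 641 characters left out ...]
0.5761 0.0311]
groove3 [242.1 184.6] 0.57 [0.5841 0.1231]
groove4 [241.1 206. ] 0.78 [0.5761 0.0311]
groove4 [242.1 184.6] 0.57 [0.5841 0.1231]
block [206.8 135.6] 0.79 [0.4759 0.3861]
plate [240.7 168.1] 0.93 [0.584  0.2017]
tin1 [187.4 270.4] 0.91 [ 0.4303 -0.1872]
tin1 [190.6 237.9] 0.9 [ 0.4349 -0.0804]
tin1 [193.8 317.9] 0.87 [ 0.4498 -0.3213]
tin1 [192.3 201.5] 0.72 [0.4353 0.0598]
look tin1 [([190.4, 195.1], 0.98), ([193.8, 309.0], 0.84), ([190.7, 231.1], 0.84), ([182.3, 263.7], 0.61), ([255.0, 251.4], 0.37)]
look plate []
look block [([203.4, 127.2], 0.76), ([253.5, 249.1], 0.28)]
[ 1.72002198e-01  9.85096565e-01 -1.10049090e-05 -2.27037162e-05] [0.22027136 0.61153666 0.25027074] 1.2
```

View pics/top0.png

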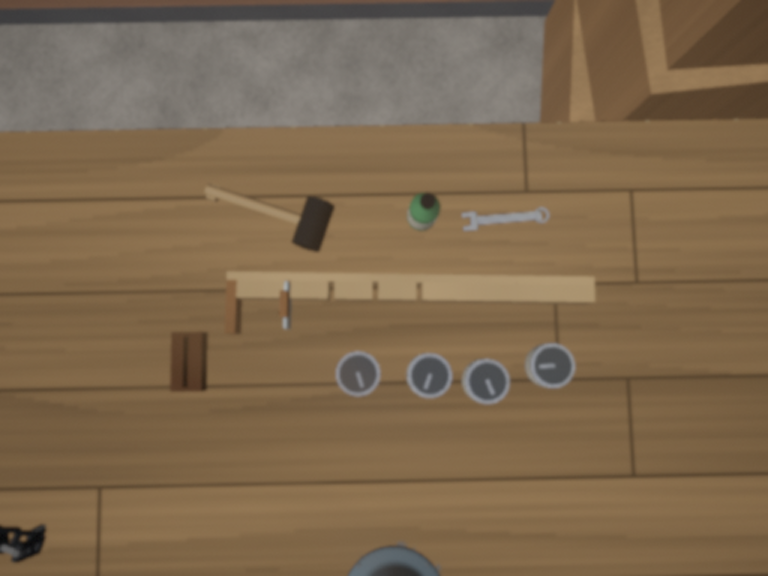

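View pics/side0.png

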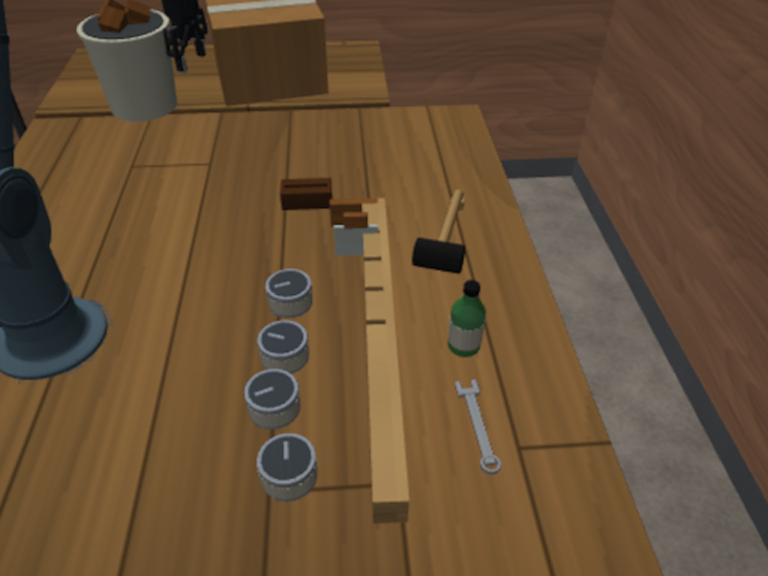

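The pictures show four tins at (358,373), (430,375), (487,381) and (550,366) in the 1.5x top view. The plate is in groove 1 at (285,303), the block at (189,361), and the wall runs from (228,272) to (595,302). Next I'll fit the rail and block accurately.

```bash
cat > fit.py <<'E'
from h import *
im=read_camera("top"); g=cv2.GaussianBlur(cv2.cvtColor(im,cv2.COLOR_RGB2GRAY),(0,0),0.7).astype(float)
# back edge: strongest dark->bright step near row 181..186
pts=[]
for u in range(165,392,2):
    col=g[174:192,u]; d=np.diff(col); i=int(np.argmax(d))
    if 0<i<len(d)-1:
        a,b,c=d[i-1:i+2]; pts.append((u,174+i+.5+.5*(a-c)/(a-2*b+c)))
W=np.array([ray("top",p,.06)[:2] for p in pts])
ok=np.ones(len(W),bool)
for _ in range(5):
    k=np.polyfit(W[ok,1],W[ok,0],1); r=W[:,0]-np.polyval(k,W[:,1]); ok=abs(r)<2*max(r[ok].std(),4e-4)
th=np.arctan(k[0]); print("back edge",k,"n",ok.sum(),"std",r[ok].std(),"yaw of rail",-th)
yaw=-th; Y=np.array([-np.sin(yaw),np.cos(yaw)]); X=np.array([np.cos(yaw),np.sin(yaw)])
# profile along wall-top at rail x=15..25mm
b0=np.array([k[1],0.]) # back edge at y=0
s=np.arange(-.5,.42,.0005); G=0
for off in (.028,.033,.038):
    P=[proj("top",[*(b0+Y*t-X*off),.06]) for t in s]; P=np.float32(P)
    G=G+cv2.remap(g.astype(np.float32),P[:,0].reshape(-1,1),P[:,1].reshape(-1,1),cv2.INTER_LINEAR).ravel()/3
base=np.median(G[(s>-.3)&(s<0)]); 
dk=(base-G>25); lab=np.flatnonzero(np.diff(np.r_[0,dk,0]))
for a,b in zip(lab[::2],lab[1::2]):
    w=(base-G)[max(a-8,0):b+8]; w=np.clip(w-6,0,None); print("dark",s[a],s[b-1],"cen",(w*s[max(a-8,0):b+8]).sum()/w.sum())
E
python3 fit.py
python3 - <<'E'
from h import *
im=read_camera("top")[:,:,::-1]
a=cv2.resize(im[170:270,105:225],None,fx=6,fy=6,interpolation=cv2.INTER_CUBIC)
cv2.imwrite("pics/c1.png",a)
E
```

```text
back edge [0.03165768 0.6325595 ] n 103 std 0.00037549562115935333 yaw of rail -0.03164711493585619Traceback (most recent call last):
  File "fit.py", line 19, in <module>
    P=[proj("top",[*(b0+Y*t-X*off),.06]) for t in s]; P=np.float32(P)
       ~~~~^^^^^^^^^^^^^^^^^^^^^^^^^^^^^
  File "h.py", line 6, in proj
    K,T=cam(c); q=T[:3,:3]@np.asarray(P,float)+T[:3,3]; q=K@q; return q[:2]/q[2]
        ~~~^^^
  File "h.py", line 4, in cam
    p=camera_params(c); return np.array(p["K"]),np.array(p["camera_from_world"])
ValueError: time passes only in moves, steps and waits
```

View pics/c1.png

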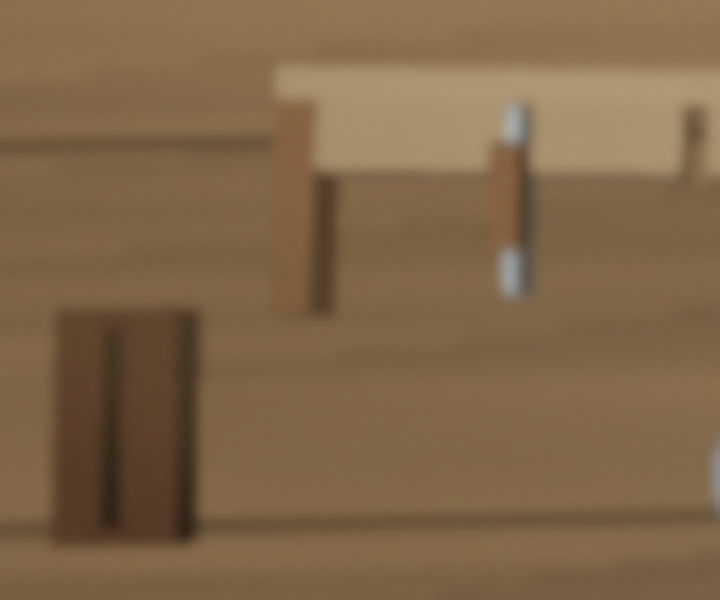

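```bash
cat > h2.py <<'E'
import functools,h
h.cam=functools.lru_cache(None)(h.cam)
E
sed -i 's/^def cam(c)/import functools\n@functools.lru_cache(None)\ndef cam(c)/' h.py; rm h2.py
cat >> fit.py <<'E'
np.save("g.npy",g)
def prof(p0,dirv,lo,hi,z,n=.0005):
    t=np.arange(lo,hi,n); P=np.float32([proj("top",[*(np.array(p0)+np.array(dirv)*x),z]) for x in t])
    return t,cv2.remap(g.astype(np.float32),P[:,0].reshape(-1,1),P[:,1].reshape(-1,1),cv2.INTER_LINEAR).ravel()
def edges(t,v,thr=1.2):
    d=np.gradient(v); return [(round(float(t[i]),4),round(float(d[i]),1)) for i in range(2,len(d)-2) if abs(d[i])>thr and abs(d[i])==abs(d[max(0,i-4):i+5]).max()]
# stop top, y direction, at rail x=-.035 
print("stop", edges(*prof(b0-X*.085,Y,.25,.36,.06)))
print("wall end", edges(*prof(b0-X*.02,Y,-.46,-.35,.06)), edges(*prof(b0-X*.01,Y,.25,.36,.06)))
bc=ray("top",(105+117/6,170+427/6),.045)[:2]; print("bc",bc)
for o in (-.04,-.02,0,.02,.04): print("blk y", edges(*prof(bc+X*o,Y,-.05,.05,.045),.8))
for o in (-.02,-.01,.012,.02): print("blk x", edges(*prof(bc+Y*o,X,-.09,.09,.045),.8))
pc=ray("top",(105+506/6,170+195/6),.105)[:2]; print("pc",pc)
for o in (-.015,0,.015): print("grip y",edges(*prof(pc+X*o,Y,-.03,.03,.105),.8))
print("grip x",edges(*prof(pc,X,-.05,.05,.105),.8))
E
python3 fit.py
```

```text
back edge [0.03169234 0.63250344] n 107 std 0.0003611074479458218 yaw of rail -0.03168174031747671
dark -0.5 -0.4074999999999999 cen -0.45426659273793085
dark -0.06599999999999961 -0.05899999999999961 cen -0.06235831001692768
dark 0.018500000000000405 0.028500000000000414 cen 0.02335533441103326
dark 0.10400000000000054 0.1155000000000006 cen 0.1097342220902537
dark 0.18950000000000067 0.19400000000000062 cen 0.19168183832477872
dark 0.2950000000000007 0.41950000000000087 cen 0.3572365940429585
stop [(0.282, -2.1), (0.2825, -2.1), (0.283, -2.1), (0.2835, -2.1), (0.294, 2.1), (0.2945, 2.1)]
wall end [(-0.4075, 2.6), (-0.407, 2.6), (-0.4065, 2.6)] [(0.314, -1.9), (0.3145, -1.9), (0.315, -1.9), (0.3155, -1.9)]
bc [0.46645962 0.39294381]
blk y [(-0.039, -3.2), (-0.0285, 1.5), (-0.028, 1.5), (-0.0275, 1.5), (-0.027, 1.5), (-0.0025, -1.4), (-0.002, -1.4), (-0.0015, -1.4), (-0.001, -1.4), (0.006, 1.4), (0.0065, 1.4), (0.007, 1.4), (0.0075, 1.4), (0.0295, 2.1), (0.03, 2.1), (0.0305, 2.1), (0.031, 2.1)]
blk y [(-0.0395, -3.4), (-0.039, -3.4), (-0.0385, -3.4), (-0.038, -3.4), (-0.028, 1.2), (-
[... 1076 characters left out ...]
9), (0.0345, 1.9)]
blk x [(-0.0565, -2.5), (-0.056, -2.5), (0.0605, 1.7), (0.061, 1.7)]
blk x [(-0.0545, -2.6), (0.057, 1.5), (0.0575, 1.5), (0.0585, 1.5), (0.059, 1.5), (0.0595, 1.5), (0.06, 1.5), (0.0605, 1.5), (0.061, 1.5)]
blk x [(-0.057, -2.4), (-0.0565, -2.4), (-0.056, -2.4), (-0.0555, -2.4), (0.058, 1.6)]
blk x [(-0.055, -2.4), (0.06, 1.7), (0.0605, 1.7), (0.061, 1.7)]
pc [0.57168256 0.19548868]
grip y [(-0.013, -1.9), (-0.0115, -1.9), (-0.0045, 2.2), (-0.003, 2.2)]
grip y [(-0.0125, -2.0), (-0.011, -2.0), (-0.004, 2.2)]
grip y [(-0.01, -3.3), (-0.0025, 1.6), (0.0075, 1.9), (0.009, 1.9), (0.012, 1.8)]
grip x [(-0.044, 2.4), (-0.0255, -2.7), (-0.022, -2.2), (0.0265, 3.5), (0.029, 3.3)]
```

```bash
cat >> h.py <<'E'
YAW=-.0317; RO=np.array([.5919,.2960]); BC=np.array([.4685,.3956]); BY=.015
def R2(a): return np.array([[np.cos(a),-np.sin(a)],[np.sin(a),np.cos(a)]])
def rail(x,y,z=0): return np.r_[RO+R2(YAW)@[x,y],z]
def blk(x,y,z=0): return np.r_[BC+R2(BY)@[x,y],z]
def torail(p): return R2(-YAW)@(np.asarray(p)[:2]-RO)
def q(a): return [np.cos(a/2),np.sin(a/2),0.,0.]   # tool down, tool x axis at world angle a
E
python3 - <<'E'
from h import *
ims=[]
for c,cr in (("side",(180,100,300,200)),("top",(105,170,225,270))):
    im=read_camera(c)[:,:,::-1]; f=6; a=cv2.resize(im[cr[1]:cr[3],cr[0]:cr[2]],None,fx=f,fy=f,interpolation=cv2.INTER_CUBIC)
    def L(p,r,col):
        u,v=[tuple(int(round(k)) for k in ((proj(c,x)-cr[:2]+.5)*f)) for x in (p,r)]; cv2.line(a,u,v,col,1)
    def box(fn,xs,ys,z,col):
        P=[fn(xs[i],ys[j],z) for i,j in ((0,0),(1,0),(1,1),(0,1))]
        for i in range(4): L(P[i],P[(i+1)%4],col)
    box(blk,(-.058,.058),(-.03,.03),.045,(0,255,0)); box(blk,(-.049,.049),(-.006,.006),.045,(0,255,255))
    box(rail,(0,.05),(-.7,.02),.06,(0,255,0)); box(rail,(-.07,0),(0,.02),.06,(255,255,0))
    for g in (.099,.185,.271): box(rail,(0,.034),(-g-.006,-g+.006),.06,(0,0,255))
    box(lambda x,y,z:rail(x-.015,y-.099,z),(-.025,.025),(-.008,.008),.105,(255,0,255))
    ims.append(a[:400*6//4])
cv2.imwrite("pics/ov.png",cv2.resize(np.vstack(ims),None,fx=.66,fy=.5) if 0 else np.vstack([cv2.resize(i[:600],(500,300) if 0 else (360*2,300*2))[:] for i in ims])[:1200])
for k,i in enumerate(ims): cv2.imwrite(f"pics/ov{k}.png",i)
for a in (YAW,YAW+np.pi):
    for p in (rail(-.015,-.099,.2),blk(0,0,.2),rail(-.06,-.357,.2)):
        s=inverse_kinematics(p,q(a)); print(a,None if s is None else np.round(s,2))
for a in (YAW+np.pi/2,YAW-np.pi/2):
    for p in (rail(-.043,-.15,.035),rail(-.043,-.4,.035)):
        s=inverse_kinematics(p,q(a)); print(a,None if s is None else np.round(s,2))
E
```

```text
-0.0317 [-0.95  0.42  0.69  1.78 -0.3   1.05 -1.75]
-0.0317 [-1.26  0.41  0.62  1.76 -0.27  1.05 -2.15]
-0.0317 [-0.81  0.3   0.98  1.98 -0.29  1.01 -1.29]
3.1098926535897933 [-0.66  0.36  0.32  1.77 -0.13  1.04  1.25]
3.1098926535897933 [-0.87  0.36  0.12  1.74 -0.05  1.04  0.81]
3.1098926535897933 [-0.66  0.25  0.79  1.98 -0.21  1.    1.77]
1.5390963267948965 [-0.77  0.57  0.52  1.96 -0.42  0.72 -0.03]
1.5390963267948965 [-0.55  0.64  0.81  2.01 -0.67  0.77  0.64]
-1.6024963267948966 [-0.35  0.51  0.01  1.94 -0.01  0.69  2.78]
-1.6024963267948966 [-0.85  1.16  1.36  2.02 -1.27  1.22 -2.1 ]
```

View pics/ov0.png

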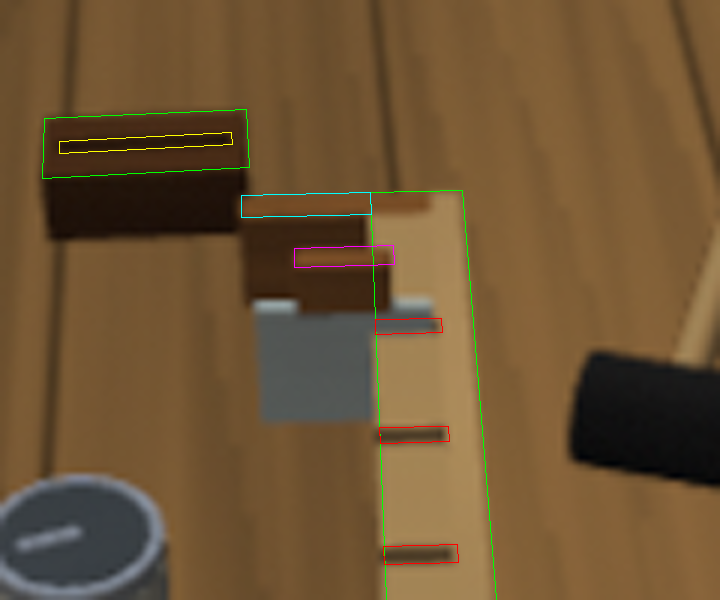

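View pics/ov1.png

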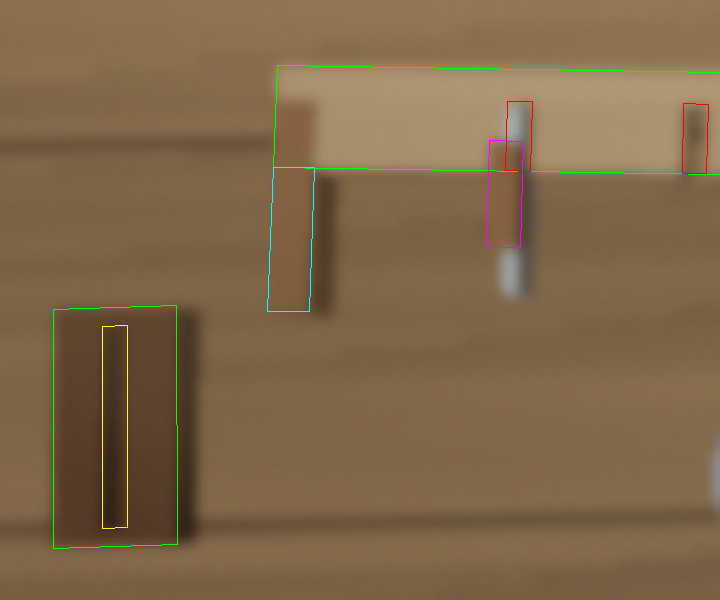

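The overlays agree within about 1 mm in both views: block slot at (60-232, 145) in side, grooves at (408,325), (410,435) and (420,554). Now I'll grasp the plate and park it.

```bash
sed -i 's/BY=.015/BY=.004/' h.py
cat > s1.py <<'E'
from h import *
A=YAW+np.pi
move_gripper(.06,40)
move_ptp(rail(-.018,-.099,.2),q(A)); movel(rail(-.018,-.099,.091),speed=.12)
f0=read_ft_force(); move_gripper(0,50); print("gap",read_finger_gap(),np.array(read_ft_force())-f0)
movel(rail(-.018,-.099,.17),speed=.08); print("gap",read_finger_gap(),read_ft_force())
# plate centre is ~3 mm ahead (+x) of TCP
move_ptp(blk(-.003,0,.2),q(BY+np.pi)); pause(.3)
save("side","p1",(170,60,300,180),5)
f0=np.array(read_ft_force())
for z in (.165,.150,.140,.132,.126,.120,.115,.110,.107,.105,.1035):
    movel(blk(-.003,0,z),speed=.06); f=np.array(read_ft_force())-f0; print(z,f.round(1))
    if f[2]>6 or abs(f[:2]).max()>10: break
E
python3 s1.py
```

```text
gap 0.015297150171521414 [-0.04345195  0.25629159  1.85454122]
gap 0.01536015249956858 [ 0.02470832  0.67560306 -2.94700474]
0.165 [-0.3  0.1  0.2]
0.15 [-1.4  0.8  0.2]
0.14 [-0.1 -1.1 -0.1]
0.132 [-0.4 -0.1  0.7]
0.126 [-0.9 -0.6 -0.2]
0.12 [-1.3 -0.7 -0.4]
0.115 [-1.4 -0.   0. ]
0.11 [-0.4  0.8  0.6]
0.107 [-1.  -0.3 -0.8]
0.105 [-0.2 -0.9  0.4]
0.1035 [-0.2 -0.6  0.4]
```

View pics/p1.png

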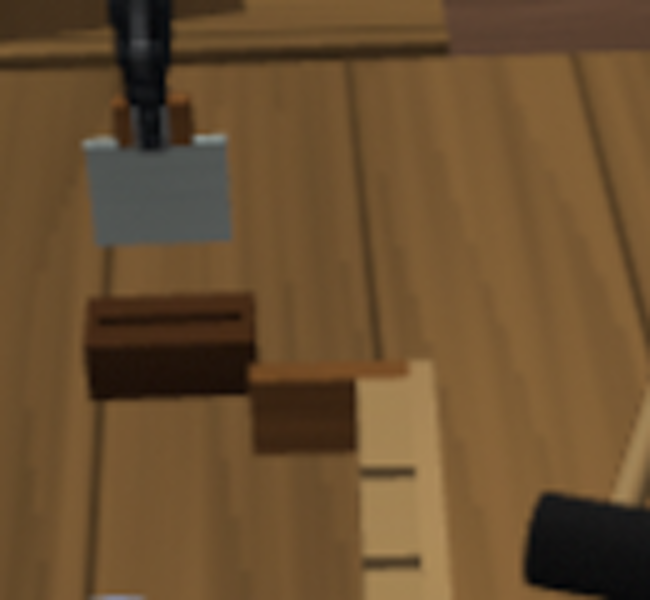

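The plate hangs upright, and it entered the slot without any side force. I'll lower it to contact, release and check.

```bash
cat > s2.py <<'E'
from h import *
f0=np.array(read_ft_force())
for z in (.1025,.102,.1015,.101,.1005,.1,.0995):
    movel(blk(-.003,0,z),speed=.03); f=np.array(read_ft_force())-f0; print(z,f.round(1),np.round(read_eef_pos(),4))
    if f[2]>4: break
move_gripper(.04); movel(blk(-.003,0,.2),speed=.15)
move_ptp([.375,.25,.25],q(YAW+np.pi)); move_gripper(.062)
save("side","p2",(170,80,300,180),5)
save("top","p2t",(105,170,225,270),5)
a=cv2.imread("pics/p2.png");b=cv2.imread("pics/p2t.png")
w=min(a.shape[1],b.shape[1]);cv2.imwrite("pics/p2.png",cv2.resize(np.hstack([a[:500,:w],b[:500,:w]]),None,fx=.65,fy=.65))
for c in ("top","side"):
  for n in ("tin1",): print(c,[(ray(c,r["at"],0).round(3)[:2].tolist(),round(r["confidence"],2)) for r in tip_of(c,n)])
print(read_time_s())
E
python3 s2.py
```

```text
0.1025 [-1.9 -1.4  6.4] [0.4658 0.396  0.1037]
top [([0.439, -0.312], 0.75), ([0.437, 0.063], 0.68), ([0.416, -0.192], 0.64), ([0.438, -0.08], 0.59)]
side [([0.439, 0.064], 0.96), ([0.418, -0.184], 0.94), ([0.446, -0.314], 0.6), ([0.44, -0.079], 0.55)]
13.8833
```

View pics/p2.png

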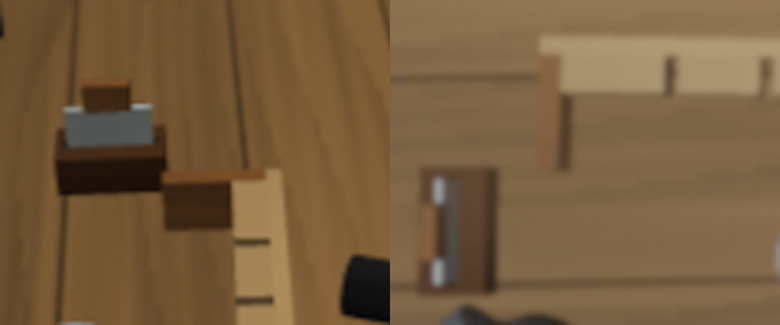

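The plate stands in the slot with its grip and blade upright. Next is the first tin, pushed with the half-open fingers as a cradle.

```bash
cat >> h.py <<'E'
def guard(p0,p1,thr,step=.0015,speed=.05):
    """step from p0 to p1, stop when force against motion exceeds thr; returns position, force"""
    p0,p1=np.array(p0),np.array(p1); d=(p1-p0)/np.linalg.norm(p1-p0); n=int(np.ceil(np.linalg.norm(p1-p0)/step))
    f0=np.array(read_ft_force()); log=[]
    for i in range(1,n+1):
        movel(p0+(p1-p0)*i/n,speed=speed); f=-(np.array(read_ft_force())-f0)@d; log.append(round(f,1))
        if f>thr: break
    return torail(read_eef_pos()).round(4),log
H=.033; OX=np.sqrt(.043**2-H**2)+.011   # tin centre ahead of TCP in wall push
h=.018; OY=np.sqrt(.043**2-h**2)+.011
def wall_push(t,zt=.03,thr=9):
    A=YAW+np.pi; y=t[1]; xs=t[0]-OX-.012; e=-.043-OX
    move_gripper(2*H); move_ptp(rail(xs,y,.13),q(A)); movel(rail(xs,y,zt),speed=.15)
    movel(rail(e-.012,y,zt),speed=.1)
    r=guard(rail(e-.012,y,zt),rail(e+.006,y,zt),thr); print("wall",r[0][0]+OX,r[1])
    p=torail(read_eef_pos()); movel(rail(p[0]-.015,y,zt),speed=.1); movel(rail(p[0]-.015,y,.13),speed=.2)
def row_push(y,yt,x=-.0425,zt=.03,thr=10):
    A=YAW+np.pi/2; ys=y-OY-.012; e=yt-OY
    move_gripper(2*h); move_ptp(rail(x,ys,.13),q(A)); movel(rail(x,ys,zt),speed=.15)
    if e-.012>ys: movel(rail(x,e-.012,zt),speed=.1)
    else: e=ys+.012
    r=guard(rail(x,e-.012,zt),rail(x,e+.006,zt),thr); print("row",r[0][1]+OY,"want",yt,r[1])
    p=torail(read_eef_pos()); movel(rail(x,p[1]-.015,zt),speed=.1); movel(rail(x,p[1]-.015,.13),speed=.2)
def tins():
    o=[]
    for c in ("top","side"):
        read_camera(c); print(c,sorted([(np.round(torail(ray(c,r["at"],0)),3).tolist(),round(r["confidence"],2)) for r in tip_of(c,"tin1") if r["confidence"]>.3],key=lambda a:-a[0][1]))
E
python3 - <<'E'
from h import *
t=torail([.438,.0635]); print(t); wall_push(t); row_push(t[1],-.043)
move_ptp([.375,.25,.25],q(YAW+np.pi)); tins(); save("top","p3",(105,150,405,290),2.6); print(read_time_s())
E
```

```text
[-0.14645366 -0.237261  ]
wall -0.043831902495819565 [np.float64(-0.4), np.float64(2.2), np.float64(0.0), np.float64(-0.4), np.float64(-0.5), np.float64(-1.0), np.float64(0.1), np.float64(4.5), np.float64(6.2), np.float64(8.0), np.float64(10.3)]
row -0.05504875162046673 want -0.043 [np.float64(0.3), np.float64(1.2), np.float64(1.1), np.float64(0.8), np.float64(2.4), np.float64(1.9), np.float64(4.1), np.float64(1.6), np.float64(4.5), np.float64(5.8), np.float64(3.6), np.float64(6.9)]
top [([-0.046, -0.059], 0.74), ([-0.145, -0.393], 0.8), ([-0.152, -0.495], 0.9), ([-0.128, -0.622], 0.61)]
side [([-0.043, -0.068], 0.81), ([-0.141, -0.385], 0.79), ([-0.151, -0.49], 0.87), ([-0.12, -0.612], 0.94)]
30.45
```

View pics/p3.png

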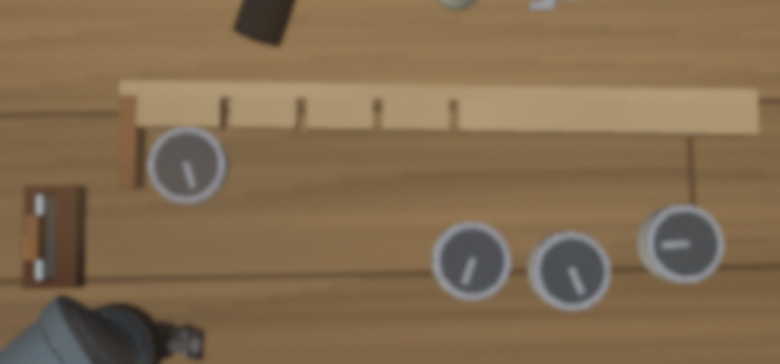

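The wall contact came out at x = -43.8 mm, as expected. The row push lagged: the tin sits at (187,165), about 12-15 mm short of the stop. I'll push again, logging the full force and position.

```bash
python3 - <<'E'
from h import *
A=YAW+np.pi/2; x=-.0425; move_gripper(2*h); ys=-.060-OY-.02
move_ptp(rail(x,ys,.13),q(A)); movel(rail(x,ys,.03),speed=.15); pause(.3)
f0=np.array(read_ft_force())
print(np.round(torail(read_eef_pos()),4),np.round(read_eef_pos()[2],4),x,ys,read_finger_gap(),f0)
for dy in np.arange(.008,.07,.006):
    p=rail(x,ys+dy,.03); movel(p,speed=.05); pause(.1); f=np.array(read_ft_force())-f0
    e=read_eef_pos(); print("cmd",round(ys+dy+OY,4),"act",round(torail(e)[1]+OY,4),"x",round(torail(e)[0],4),"z",round(e[2],4),f.round(1))
    if abs(f[:2]).max()>14: break
E
```

```text
[-0.044  -0.1286] 0.0337 -0.0425 -0.13005124837953327 0.03574276208097829 [-16.85094923  -1.80194236  28.80138221]
cmd -0.072 act -0.0781 x -0.0441 z 0.0337 [-0.3 -8.6  4.1]
cmd -0.066 act -0.0778 x -0.044 z 0.0337 [ -1.9 -15.5   5.9]
```

The force log (Fx -17 N, Fz +29 N right after descending) shows the finger linkage resting on the wall's top edge. I'll raise the tool for pushes along the wall.

```bash
sed -i 's/^def row_push.*/def row_push(y,yt,x=-.0425,zt=.047,thr=10):/; s/^h=.018/h=.016/' h.py
python3 - <<'E'
from h import *
e=read_eef_pos(); movel([e[0],e[1],.13],speed=.1); pause(.3); print("free",read_ft_force())
A=YAW+np.pi/2; x=-.0425; move_gripper(2*h); ys=-.060-OY-.02
move_ptp(rail(x,ys,.13),q(A)); movel(rail(x,ys,.047),speed=.1); pause(.3)
f0=np.array(read_ft_force())
print(np.round(torail(read_eef_pos()),4),np.round(read_eef_pos()[2],4),x,ys,read_finger_gap(),f0)
if abs(f0).max()<5:
  for dy in np.arange(.006,.05,.003):
    p=rail(x,ys+dy,.047); movel(p,speed=.05); f=np.array(read_ft_force())-f0
    e=read_eef_pos(); print("cmd",round(ys+dy+OY,4),"act",round(torail(e)[1]+OY,4),"x",round(torail(e)[0],4),"z",round(e[2],4),f.round(1))
    if abs(f[:2]).max()>9: break
  p=torail(e); movel(rail(x,p[1]-.015,.047),speed=.1)
movel(rail(x,ys,.13)); move_ptp([.375,.25,.25],q(YAW+np.pi)); tins(); print(read_time_s())
E
```

```text
free [-0.22674838 -0.43052713  0.58959963]
[-0.0421 -0.1307] 0.0475 -0.0425 -0.1309124040869502 0.03154576090112899 [ 0.90289533  0.17590063 -0.61030188]
cmd -0.074 act -0.073 x -0.0425 z 0.047 [-1.3 -0.8 -0.1]
cmd -0.071 act -0.0706 x -0.0425 z 0.047 [-1.  -0.1  0.5]
cmd -0.068 act -0.0677 x -0.0425 z 0.047 [-1.  -1.2  1.1]
cmd -0.065 act -0.0646 x -0.0425 z 0.047 [-1.4 -0.3  0.1]
cmd -0.062 act -0.0616 x -0.0425 z 0.047 [-1.1  0.5  0.3]
cmd -0.059 act -0.0586 x -0.0425 z 0.047 [-0.8 -1.1  0.9]
cmd -0.056 act -0.0558 x -0.0425 z 0.047 [-0.7 -1.5  0.7]
cmd -0.053 act -0.0537 x -0.043 z 0.0469 [-2.  -2.3  2.8]
cmd -0.05 act -0.0513 x -0.0434 z 0.0468 [-4.5 -4.1  4.1]
cmd -0.047 act -0.0491 x -0.0439 z 0.0467 [-4.8 -5.8  6.1]
cmd -0.044 act -0.0467 x -0.0441 z 0.0466 [-5.2 -5.9  5.6]
cmd -0.041 act -0.0439 x -0.0442 z 0.0466 [-5.5 -5.   6.4]
cmd -0.038 act -0.042 x -0.0442 z 0.0466 [-5.5 -8.5  6.8]
cmd -0.035 act -0.0419 x -0.0442 z 0.0467 [ -6.1 -10.1   8.2]
top [([-0.048, -0.049], 0.61), ([-0.147, -0.382], 0.66), ([-0.156, -0.489], 0.61), ([-0.136, -0.629], 0.63)]
side [([-0.039, -0.057], 0.88), ([-0.151, -0.386], 0.79), ([-0.154, -0.483], 0.85), ([-0.122, -0.608], 0.83)]
42.375
```

Tin 1 is hard against the stop at y = -42 mm. Next are tins 2 and 3.

```bash
sed -i 's/e+.006,zt),thr); print("row"/e+.012,zt),thr); print("row"/; s/log.append(round(f,1))/log.append(round(float(f),1))/; s/x=-.0425,zt/x=-.0435,zt/' h.py
python3 - <<'E'
from h import *
for t,yt in (((-.149,-.385),-.129),((-.155,-.487),-.215)):
    wall_push(t); row_push(t[1],yt)
move_ptp([.375,.25,.25],q(YAW+np.pi)); tins(); save("top","p4",(105,150,405,290),2.6); print(read_time_s())
E
```

```text
wall -0.04393190249581957 [1.5, 2.9, 0.2, 0.2, -0.4, -0.8, 0.9, 4.3, 5.9, 8.8, 11.7]
row -0.1275875959130498 want -0.129 [-0.3, -0.3, -0.5, -0.7, -0.6, 0.1, -0.2, 0.6, -0.3, 1.6, 2.9, 4.2, 7.1, 8.7, 9.6, 11.8]
wall -0.04413190249581956 [1.5, 2.5, 1.5, 0.5, 0.0, 0.2, 1.7, 3.7, 6.5, 7.9, 9.8]
row -0.21358759591304982 want -0.215 [-0.4, 0.1, 0.0, -1.0, -0.0, -1.1, 0.3, 0.4, 0.4, 1.8, 4.4, 6.1, 7.5, 8.4, 11.5]
top [([-0.052, -0.039], 0.57), ([-0.046, -0.13], 0.84), ([-0.053, -0.207], 0.61), ([-0.086, -0.614], 0.84)]
side [([-0.039, -0.043], 0.68), ([-0.03, -0.135], 0.84), ([0.151, -0.162], 0.46), ([-0.038, -0.208], 0.57), ([-0.08, -0.61], 0.61)]
78.9
```

View pics/p4.png

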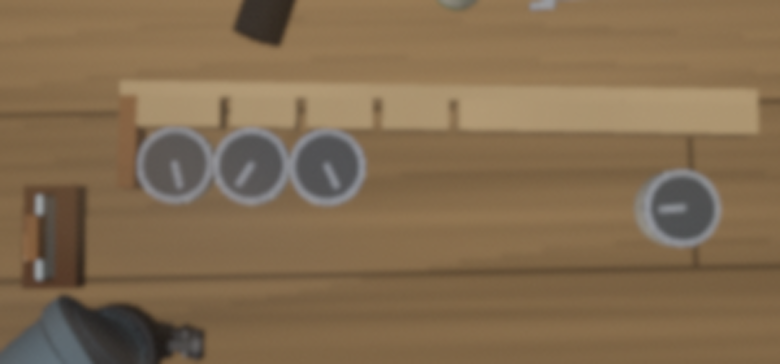

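Three tins are tight, at (176,165), (252,165) and (328,165). Tin 4 got knocked to rail (-0.083,-0.612). I'll push it, then check every tin against the wall and squeeze the row once more.

```bash
python3 - <<'E'
from h import *
t=(-.083,-.612); wall_push(t); row_push(t[1],-.301)
for y in (-.043,-.129,-.215,-.301): wall_push((-.045,y),zt=.042,thr=9)
row_push(-.301,-.301)
move_ptp([.375,.25,.25],q(YAW+np.pi)); tins(); save("top","p5",(105,150,255,250),5)
im=read_camera("top"); g=cv2.cvtColor(im,cv2.COLOR_RGB2GRAY)
cs=cv2.HoughCircles(cv2.resize(g,None,fx=4,fy=4,interpolation=cv2.INTER_CUBIC),cv2.HOUGH_GRADIENT,1.5,60*4//3,param1=80,param2=30,minRadius=52,maxRadius=66)
if cs is not None:
    for u,v,r in cs[0]: print(torail(ray("top",((u+.5)/4-.5,(v+.5)/4-.5),.05)).round(4),r/4)
print(read_time_s())
E
```

```text
wall -0.044331902495819565 [0.1, -1.1, 0.4, 2.8, 1.7, 0.3, 1.8, 5.2, 7.3, 9.2]
row -0.2995875959130498 want -0.301 [-0.6, 0.2, 0.1, 0.0, 0.1, 0.5, 0.6, 0.4, 0.8, 3.1, 4.0, 6.2, 8.3, 10.1]
wall -0.04353190249581957 [-0.0, -0.1, -0.5, -0.1, -0.1, 0.2, -0.3, 1.4, 4.2, 7.1, 9.0, 11.3]
wall -0.04373190249581956 [0.6, 0.9, 0.1, 1.6, 0.1, 1.3, 2.0, 3.9, 7.2, 9.3]
wall -0.04373190249581956 [-0.1, -0.0, -0.4, -0.5, -0.9, -0.4, 0.1, 3.0, 6.0, 6.9, 10.6]
wall -0.043831902495819565 [0.9, 0.8, 0.3, 0.6, 0.1, 0.3, 1.2, 1.9, 5.2, 7.8, 10.0]
row -0.2997875959130498 want -0.301 [-0.8, -1.4, -1.0, -1.0, -1.5, -1.9, -0.7, -1.8, 1.2, 4.9, 5.5, 7.4, 8.9, 11.1]
top [([-0.048, -0.033], 0.9), ([-0.045, -0.137], 0.7), ([-0.049, -0.215], 0.67), ([-0.044, -0.302], 0.93)]
side [([-0.05, -0.048], 0.88), ([-0.036, -0.14], 0.93), ([-0.038, -0.218], 0.84), ([-0.039, -0.277], 0.92)]
[-0.0446 -0.2969] 13.13125
126.9667
```

View pics/p5.png

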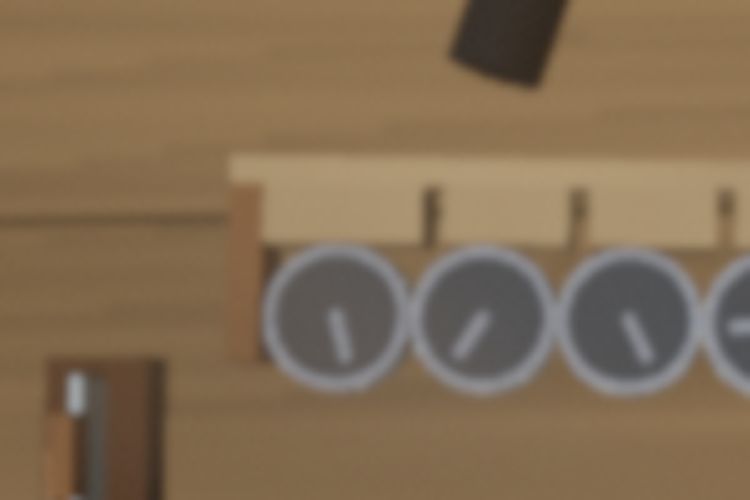

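The row is tight: rims touch at (410,318), (556,318) and (703,318), and every wall press gave x of about -43.7 mm. Now I'll fetch the plate and insert it in groove 4.

```bash
cat > s5.py <<'E'
from h import *
A=YAW+np.pi
move_gripper(.05,50); move_ptp(blk(-.003,0,.2),q(BY+np.pi)); movel(blk(-.003,0,.1035),speed=.1)
move_gripper(0,50); print("gap",read_finger_gap()); movel(blk(-.003,0,.2),speed=.1); print("gap",read_finger_gap(),read_ft_force())
move_ptp(rail(-.018,-.357,.2),q(A)); pause(.3); f0=np.array(read_ft_force()); hit=False
save("side","p6",(170,130,320,250),5)
for z in np.r_[np.arange(.16,.0935,-.006),.0935,.0925,.0915,.0905,.0895]:
    movel(rail(-.018,-.357,z),speed=.08); f=np.array(read_ft_force())-f0; e=read_eef_pos(); print(round(z,4),round(e[2],4),np.round(torail(e),4),f.round(1))
    if f[2]>6 or abs(f[:2]).max()>9: break
print(read_time_s())
E
python3 s5.py
```

```text
gap 0.015371913575014195
gap 0.01582785723558242 [-0.13752437  0.51498486 -0.8583187 ]
0.16 0.1597 [-0.0181 -0.3573] [ 0.3  0.1 -0.6]
0.154 0.1539 [-0.0181 -0.3569] [ 1.  -0.3  0.9]
0.148 0.1476 [-0.0184 -0.3569] [-0.1  0.5 -0.8]
0.142 0.1415 [-0.0184 -0.3569] [ 1.4 -0.8 -0.1]
0.136 0.1355 [-0.0184 -0.3569] [-0.4  0.6 -0.7]
0.13 0.1295 [-0.0184 -0.3569] [ 0.1 -0.5  0.2]
0.124 0.1235 [-0.0184 -0.3569] [ 0.9 -0.1 -0.9]
0.118 0.1175 [-0.0184 -0.3569] [ 1.   0.2 -0. ]
0.112 0.1115 [-0.0184 -0.3569] [-0.9 -0.2 -0.2]
0.106 0.1055 [-0.0184 -0.3569] [-0.4  0.7 -0.4]
0.1 0.0995 [-0.0184 -0.3569] [0.8 0.6 0.1]
0.094 0.0935 [-0.0184 -0.3569] [ 0.3 -0.2 -0.4]
0.0935 0.0936 [-0.0179 -0.357 ] [-0.  -0.1 -0.6]
0.0925 0.0925 [-0.0181 -0.357 ] [ 0.4  0.2 -0.5]
0.0915 0.0922 [-0.0179 -0.3571] [-2.9  0.7  6. ]
0.0905 0.0922 [-0.0178 -0.3572] [-4.1  0.4 12.6]
137.1083
```

View pics/p6.png

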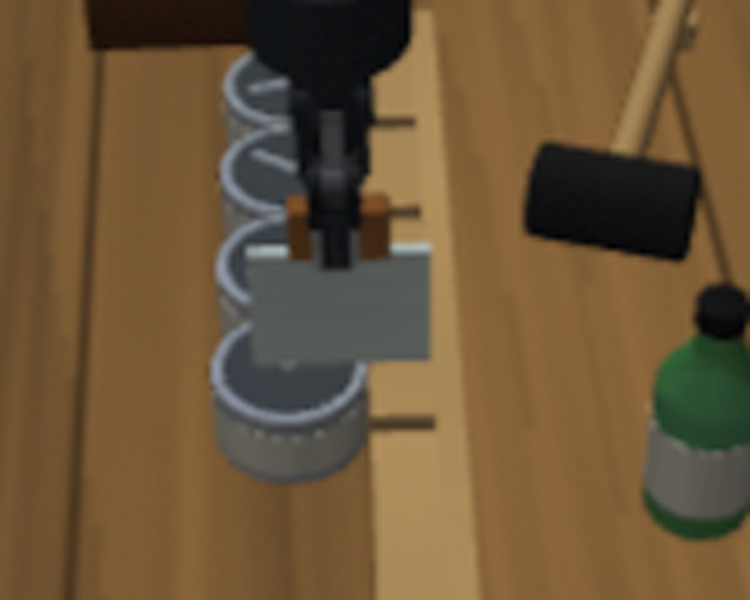

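The plate was upright and gripped ahead of groove 4 at (402,423). It went down with no side force and its foot is on the bench. Next I'll find the groove end, back off 2 mm, set it down, release and check.

```bash
cat > s6.py <<'E'
from h import *
movel(rail(-.018,-.357,.0932),speed=.03); pause(.2); f0=np.array(read_ft_force()); x=-.018
for x in np.arange(-.017,-.0085,.001):
    movel(rail(x,-.357,.0932),speed=.03); f=np.array(read_ft_force())-f0; print(round(x,4),np.round(torail(read_eef_pos()),4),f.round(1))
    if f[0]<-5: break
xc=torail(read_eef_pos())[0]; x=xc-.002; print("home TCP x",x)
movel(rail(x,-.357,.0932),speed=.03); movel(rail(x,-.357,.0917),speed=.03); print(read_ft_force())
move_gripper(.04); pause(.2); movel(rail(x,-.357,.2),speed=.15); move_ptp([.375,.25,.25],q(YAW+np.pi)); pause(.5)
a=[]
for c,cr in (("side",(180,130,330,250)),("top",(145,165,295,285))):
    im=read_camera(c)[:,:,::-1]; b=cv2.resize(im[cr[1]:cr[3],cr[0]:cr[2]],None,fx=4,fy=4,interpolation=cv2.INTER_CUBIC)
    def box(xs,ys,z,col):
        P=np.int32([(proj(c,rail(xs[i],ys[j],z))-cr[:2]+.5)*4 for i,j in ((0,0),(1,0),(1,1),(0,1))]); cv2.polylines(b,[P],True,col,1)
    box((-.038,.012),(-.365,-.349),.105,(255,0,255)); box((-.058,.032),(-.360,-.354),.075,(0,255,0))
    for y in (-.043,-.129,-.215,-.301):
        P=np.int32([(proj(c,rail(-.043+.043*np.cos(t),y+.043*np.sin(t),.05))-cr[:2]+.5)*4 for t in np.linspace(0,6.28,60)]); cv2.polylines(b,[P],True,(0,0,255),1)
    a.append(b)
cv2.imwrite("pics/p7.png",a[0]); cv2.imwrite("pics/p8.png",a[1]); print(read_time_s())
E
python3 s6.py
```

```text
-0.017 [-0.0169 -0.357 ] [ 0.3 -0.5 -0.4]
-0.016 [-0.0159 -0.357 ] [ 0.3 -1.3 -0.8]
-0.015 [-0.0149 -0.357 ] [-0.1 -1.2 -0.4]
-0.014 [-0.0143 -0.357 ] [-0.8 -0.8  0.2]
-0.013 [-0.0142 -0.3571] [-4.2 -1.4  1.2]
-0.012 [-0.0141 -0.3571] [-5.3 -0.5  2.3]
home TCP x -0.01608130725997974
[ 0.87528359  0.09511199 -0.39945023]
143.0
```

View pics/p7.png

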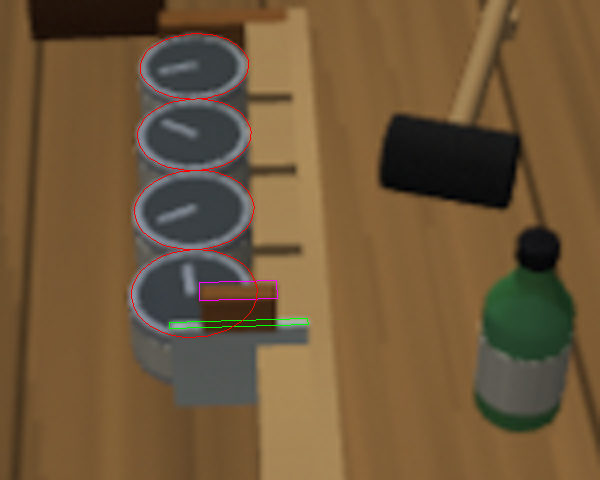

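View pics/p8.png

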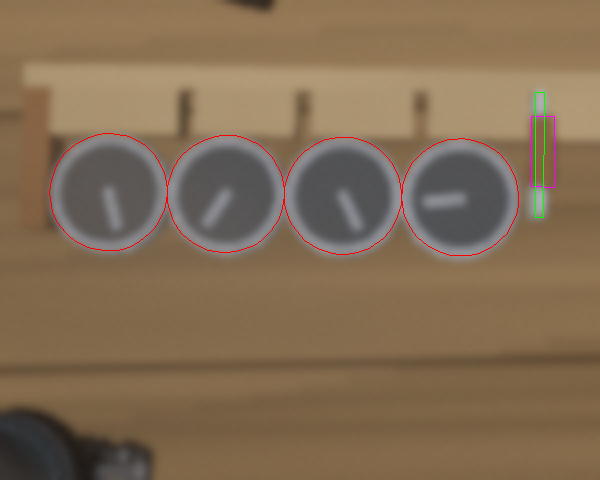

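The four tins lie on the ideal circles, tight and at the wall. The plate stands in groove 4 with its grip at (543,152) in the top view, matching the home outline, so I'm handing in.

```bash
python3 -c "
from h import *
print(read_ft_force(),read_finger_gap()); sign_off()"
```

```text
[ 0.33652517 -0.56388706 -0.02833111] 0.04017087410437774
the job is handed in; nothing more can be done
```

I finished the job and handed it in after about 143 s of robot time. The only mishap was that the gripper pressed on the rail wall early on, close to the 40 N limit.

**What I did**
- **Parking the divider:** I lifted it out of groove 1 and stood it in the slot of the parking block.
- **Tins:** all four tins were present. I slid each one to the wall and along it to the stop. Tin 4 was knocked aside during the run, so I located it again before pushing it.
- **Squeezing the row:** I pressed every tin to the wall again and squeezed the row once more towards the stop.
- **Closing the row:** I lowered the divider into groove 4 until its foot met the bench. I then slid it to the groove end, backed off 2 mm, set it down and let go.

**Last checks**
- **Row:** in the top and side views the four tins match the ideal tight-row circles to about a millimetre. The final wall presses read x of about -43.5 to -43.8 mm (ideal -43), and the last row squeeze ended about 1 mm from its ideal position.
- **Divider:** it stands upright in groove 4 at about x = -13 mm (home is -15 to -11).
- **Robot and bystanders:** the arm is clear and the force reading is near zero. I never moved near the mallet, the bottle or the spanner. The spanner was outside the last pictures.

**What went wrong or disagreed**
- **Gripper on the wall:** in the first push along the wall, the finger linkage came to rest on the wall's top edge with about 30–35 N. The total force at the wrist was about 43 N, including the push on the tin. I raised the tool for all later pushes along the wall. I can't rule out that the part on the wall briefly passed 40 N.
- **Tin positions from the networks:** they scattered by 1–2 cm, so I relied on contact readings and the overlays instead.

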